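Collect the finished pistons from the machine's catch tray into the tote

ROBOT

A 7-joint arm with a two-finger parallel gripper is mounted at the origin on the work surface; the furniture and walls round the work are solid. World frame = base frame: x ahead of the robot, y to its left, z up, the work surface at z = 0. Lengths are in m, angles in rad, forces in N, time in s.
With the tool pointing down it reaches from about 0.4 to 0.85 m from the base axis. Payload 4.5 kg.
Tool frame: the origin (TCP) lies at the very end of the fingers, on their centre line; the grasp point (between the pads) lies 19 mm behind it; z points along the fingers, y is the line along which they close (so a half turn about z gives the same grasp; the last joint's range is limited). The gripper opens to 88 mm and grips with 3 to 60 N. Pads are 18 mm wide; open, the fingers measure 123 mm over their backs; the gripper's body (75 mm by 187 mm) begins 45 mm behind the grasp point.
Start: joints at [1.168, 0.689, -0.195, 1.565, 0.157, 0.902, -0.215], TCP at [0.264, -0.566, 0.214] pointing down, gripper open.
Joint ranges: [-3.01, 3.01], [-0.46, 2.08], [-1.47, 1.51], [0.13, 2.56], [-1, 4.14], [0.04, 2.09], [-2.66, 2.66]. Speed limits (rad/s): [2.57, 2.57, 3.14, 3.14, 3.14, 3.14, 3.14].

INTERFACE

Orientations are given as a unit quaternion [x, y, z, w].
In Python, from plant import r, eyes, nets gives the robot as it stands.
- The arm moves only by the shell command python3 -m pendant 'ROWS' [FORCE]. ROWS is JSON, a list of rows, each an object of numbers: "claw": the opening, from 0 (shut) to 1 (fully open); "dx", "dy", "dz": the shift along the world's x, y, z in mm; "twist": the turn about the world's z in rad. In form: [{"claw": .., "dx": .., "dy": .., "dz": .., "twist": ..}, ...]. A call has 1 to 8 rows; each row is the pose to reach, as a shift and turn from the pose commanded when the call began; what a row does not reach only later rows make up. A row lasts 1/10 s, in which the tool goes at most 50 mm and 8.59 degrees, less where a joint would pass 70% of its speed; a pose out of reach is approached as far as the arm can. A call with a gripper value outside its range is refused whole. The fingers move at their own pace and stop on an object; FORCE is the grip in N (left out, the last holds). Time passes only in rows, so rows that repeat a pose let the fingers close. It gives the time, the measured TCP pose, the force, the opening and the grip force at its end, in the units of the state.
- r.get_state(): the state, without advancing time (a new reading comes with each control period).
- eyes.snapshot(name): name is "scene" or "side" or "wrist"; returns (picture, depth): 400x640x3 uint8, blue, green, red; 400x640 float32, m along the optical axis (not along the pixel's ray), 0 where there is no reading.
- eyes.camera_info(name): a dict with "K" (3x3 intrinsics, pixels), "world_to_cam" (4x4, takes a point from world to camera coordinates); the wrist camera has in their place "T_tool_cam" (4x4, takes a point from camera to tool coordinates, whose origin is the TCP and whose axes are the flange's). Camera axes: x right, y down, z forward; pixel columns grow to the right and rows downward; lengths in m; the calibration is good to about 2 mm. The wrist camera is an equidistant fisheye: a pixel r from the principal point sees the ray r / f radians off the axis. A picture is of the moment at which its call begins: read the wrist's pose just before it. camera_info takes no time and is no camera call.
- r.finish_job(): hands the job in; it is judged then, once.
Trained networks look in the newest picture that a camera, given by its name, has taken for a name from the list of things; names that differ only in an ending like _2 or _b are one class to them, and where a whole thing is asked for, a point or a joint stands for the part that bears it (a point fixed in the world has none). Each returns a list of dicts, best first, with "confidence" (0 to 1); they miss things now and then, are a little off and sometimes report something else, mostly with a low value. They report only what shows in the picture. A call takes as long as a camera call. They do not tell look-alikes from the thing itself.
- nets.spot_in(camera, query): "box" ([left, top, width, height] as shares, 0 to 1, of the picture: columns of its width, rows of its height, round what is visible of it).
- nets.place_of(camera, query): "position" ([column, row] as shares, 0 to 1, of the picture: columns of its width, rows of its height: a listed point, or the origin of a listed thing).
The state is a dict: "clock": time; "q": joint angles; "qd": joint speeds; "joint_torque": joint torques, N m; "tool_pos": TCP position; "eef_rot": TCP orientation; "contact_force": force on the tool from outside, world axes, zero at the start; "moment": the same for the moment, N m; "opening": opening from 0.0 (shut) to 1.0 (fully open); "finger_force": force on a finger pad.
Only numpy, scipy, OpenCV 4.12 (cv2) and the standard library are available. Lean on these libraries where they do the work, as an engineer would, in place of code of your own. Each camera call takes 0.05 s, during which the arm holds its last target. There are 200 camera calls.

TASK

Two finished pistons stand in the machine's catch tray: take both out and set them upright, crown up as they stand now, in the red open tote beside it. Set them down rather than drop them. Leave the small gudgeon pin in the catch tray, and leave the other piston, which stands on the bench outside the tray, where it is.

Things in the scene. Friction and masses are not known exactly. Their poses are not given: they have to be found in the camera images.
- piston_a_mid (a point): First piston in the catch tray: an aluminium engine piston, round, 55 mm diameter, 54 mm tall, 0.2 kg, standing crown (flat end) up. The point is on its axis half-way up, 27 mm over its underside; z points up out of the crown. It can be gripped round the skirt in any direction, across 54 mm; the room beside it is meant for fingers that close along the tray's y (left-right).
- piston_b_mid (a point): Second piston in the catch tray, identical to the first; the point and axes are the same.
- piston_bench_mid (a point): A third piston, identical, standing on the bench to the left (+y) of the catch tray, outside it: not to be moved. Point and axes as for the others.
- pin_mid (a point): Gudgeon pin: a plain steel tube 46 mm long, 15 mm diameter, lying in the catch tray; stays in it. The point is its centre, x along its length.
- catch_tray (a point): Centre of the floor (top face, 4 mm over the bench) of the catch tray, a dark sheet-steel tray fixed to the front of the grey bench machine: 236 mm along x, 196 mm along y outside, walls 3 mm thick, rim 36 mm over the bench (bead to 39 mm). x points to the machine, whose outlet chute begins 118 mm from this point, 40 mm over the bench, and slopes up to the 200 mm tall cabinet, which begins 190 mm from it along x.
- tote: Tote: a loose red plastic open tray, 0.55 kg, inside 194 mm along its x and 334 mm along its y, walls 3 mm thick and 55 mm high with a narrow lip (212 x 352 mm outside), floor 3 mm thick. Origin at the centre of its underside, z up. Its long side y lies roughly along the line from robot to wall, +y away from the robot. It starts empty.
- piston_a: The same first piston; origin at the centre of its underside.
- piston_b: The same second piston; origin at the centre of its underside.
Mind the look-alikes: they are no part of the job. What is shaped like the piston_b but turquoise is not meant.

How it is judged:
At the end, for the whole second after the job is handed in: Both catch-tray pistons are at rest inside the tote, standing on its floor crown up (within 10 degrees of upright); the gudgeon pin lies in the catch tray; the bench piston still stands within 30 mm of its start (x of piston_a_mid in the frame of tote between -0.09 and 0.09 m and y of piston_a_mid in the frame of tote between -0.16 and 0.16 m and z of piston_a_mid in the frame of tote between 0.015 and 0.045 m and angle between each of piston_a_mid, piston_b_mid, piston_bench_mid's own z axis and vertical below 0.17 rad and linear speed of each of piston_a, piston_b below 0.02 m/s and x of piston_b_mid in the frame of tote between -0.09 and 0.09 m and y of piston_b_mid in the frame of tote between -0.16 and 0.16 m and z of piston_b_mid in the frame of tote between 0.015 and 0.045 m and x of pin_mid in the frame of catch_tray between -0.118 and 0.118 m and y of pin_mid in the frame of catch_tray between -0.098 and 0.098 m and z of pin_mid in the frame of catch_tray below 0.03 m and distance of piston_bench_mid from where it was at the start of the episode below 0.03 m); the robot touches nothing.
It fails at once if piston_a is dropped or thrown into the tote: it moves faster than 0.8 m/s inside it, its middle lower than 60 mm over the tote's underside (x of piston_a_mid in the frame of tote between -0.1 and 0.1 m and y of piston_a_mid in the frame of tote between -0.17 and 0.17 m and z of piston_a_mid in the frame of tote below 0.06 m and linear speed of piston_a above 0.8 m/s).
It fails at once if piston_b is dropped or thrown into the tote: it moves faster than 0.8 m/s inside it, its middle lower than 60 mm over the tote's underside (x of piston_b_mid in the frame of tote between -0.1 and 0.1 m and y of piston_b_mid in the frame of tote between -0.17 and 0.17 m and z of piston_b_mid in the frame of tote below 0.06 m and linear speed of piston_b above 0.8 m/s).
It also fails if it takes over 54 s, if anything falls off the work surface, if the arm or the gripper's body presses on something with over 40 N, if the wrist force passes 120 N, or if a joint passes its speed limit or range.

## Working session

There is one attempt and no reset: what is moved stays moved. The work goes in short steps, Python scripts to look and compute and a shell command to move; the robot and the scene stay as the last step left them, time stands still between calls to the robot, and variables do not carry over. Pictures are saved under pics/ and viewed, at most 10 in all, crops included, and the job is handed in when it is done.

```bash
mkdir -p pics; cat > h.py <<'E'
from plant import r, eyes, nets
import numpy as np, cv2
from scipy.spatial.transform import Rotation as R
def cloud(cam,d):
    ci=eyes.camera_info(cam);K=np.array(ci["K"]);T=np.linalg.inv(np.array(ci["world_to_cam"]))
    v,u=np.mgrid[:d.shape[0],:d.shape[1]]
    P=np.stack([(u-K[0,2])/K[0,0]*d,(v-K[1,2])/K[1,1]*d,d],-1)
    return P@T[:3,:3].T+T[:3,3]
E
python3 - <<'E'
from h import *
s=r.get_state();print(s["clock"],s["tool_pos"],s["eef_rot"],s["opening"])
for c in("scene","side"):
    im,d=eyes.snapshot(c);cv2.imwrite(f"pics/{c}0.png",im);np.save(c+"0.npy",d)
    P=cloud(c,d)
    for q in("piston_a_mid","pin_mid","catch_tray","tote"):
        for o in nets.place_of(c,q)[:5]:
            u,v=o["position"][0]*640,o["position"][1]*400
            print(c,q,round(o["confidence"],2),round(u),round(v),P[min(int(v),399),min(int(u),639)].round(3))
E
```

```text
0.0 [ 0.26402176 -0.56573651  0.21290144] [ 9.76238622e-01  2.16696288e-01 -2.89133879e-04 -8.87839406e-04] 0.9989990113508436
scene piston_a_mid 0.71 336 227 [0.406 0.122 0.052]
scene pin_mid 0.51 316 219 [0.504 0.114 0.018]
scene catch_tray 0.64 319 222 [0.492 0.113 0.015]
scene tote 0.78 426 213 [ 0.396 -0.148  0.001]
side piston_a_mid 0.74 285 198 [0.426 0.097 0.057]
side pin_mid 0.68 316 203 [0.498 0.112 0.019]
side catch_tray 0.92 321 207 [0.51  0.108 0.004]
side tote 0.94 261 302 [ 0.403 -0.136  0.005]
```

```bash
python3 - <<'E'
import cv2,numpy as np
a=cv2.imread("pics/scene0.png");b=cv2.imread("pics/side0.png")
cv2.imwrite("pics/both0.png",np.vstack([cv2.resize(a[150:300,200:500],(600,300)),cv2.resize(b[120:370,100:500],(480,300))[:, :].copy() if 0 else cv2.copyMakeBorder(cv2.resize(b[120:370,100:500],(480,300)),0,0,0,120,0)]))
E
```

```text
(no output)
```

View pics/both0.png

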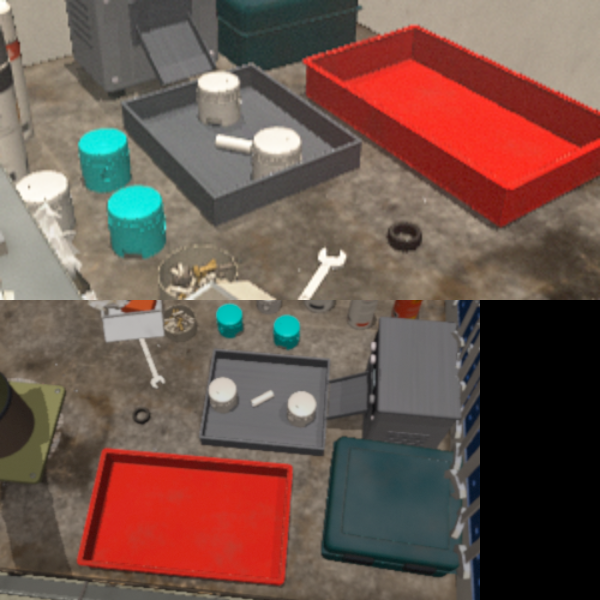

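View pics/side0.png

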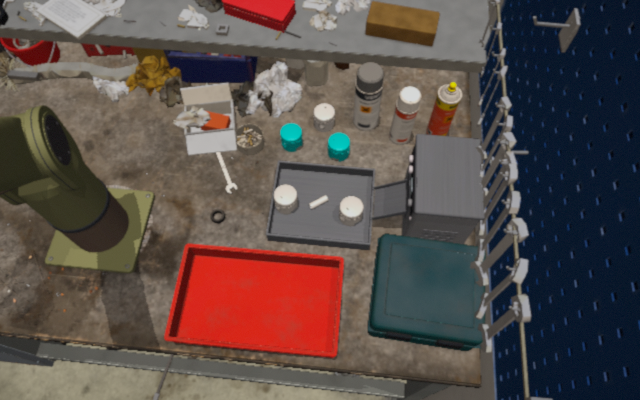

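The side view shows the two tray pistons (285,198) and (350,209), with the pin between them at (318,202) and the tote at (258,300). The bench piston (324,115) and two turquoise look-alikes (291,135), (338,146) stand outside the tray. Next I fit the crowns, the tray and the tote from depth.

```bash
python3 - <<'E'
from h import *
im=cv2.imread("pics/side0.png").astype(int);d=np.load("side0.npy");P=cloud("side",d)
def reg(u0,u1,v0,v1,z0,z1):
    Q=P[v0:v1,u0:u1].reshape(-1,3);return Q[(Q[:,2]>z0)&(Q[:,2]<z1)]
for n,a in(("near",(268,303,180,218)),("far",(335,368,190,226)),("bench",(310,338,98,130))):
    Q=reg(*a,.05,.075);c,rr=cv2.minEnclosingCircle(Q[:,:2].astype(np.float32))
    print(n,len(Q),np.median(Q,0).round(4),np.round(c,4),round(rr,4))
Q=reg(306,332,192,212,.008,.03);print("pin",cv2.minAreaRect(Q[:,:2].astype(np.float32)),np.percentile(Q[:,2],95))
Q=reg(260,380,155,252,.027,.042);print("tray",cv2.minAreaRect(Q[:,:2].astype(np.float32)))
m=(im[...,2]>150)&(im[...,1]<60)&(P[...,2]>.035)&(P[...,2]<.07);m[:230]=0
print("tote",cv2.minAreaRect(P[m][:,:2].astype(np.float32)))
for u,v in((100,50),(300,50),(440,180),(430,290),(324,75)):print(u,v,P[v,u].round(3))
s=r.get_state();print(R.from_quat(s["eef_rot"]).as_matrix().round(3))
E
```

```text
near 403 [0.4256 0.1048 0.0574] [0.4251 0.1067] 0.0288
far 420 [0.5799 0.0901 0.0576] [0.5803 0.0921] 0.0283
bench 290 [0.4909 0.3514 0.0541] [0.4902 0.3528] 0.0278
pin ((0.501393735408783, 0.12080693244934082), (0.05784536898136139, 0.04816022515296936), 6.649013042449951) 0.021093811947750896
tray ((0.5119527578353882, 0.12639839947223663), (0.24125051498413086, 0.23451003432273865), 0.22829270362854004)
tote ((0.3990287780761719, -0.13860952854156494), (0.35050857067108154, 0.21123698353767395), 0.6442689895629883)
100 50 [-0.143  0.505  0.045]
300 50 [0.429 0.416 0.196]
440 180 [0.75  0.094 0.206]
430 290 [ 0.748 -0.107  0.12 ]
324 75 [0.48  0.483 0.038]
[[ 0.906  0.423 -0.   ]
 [ 0.423 -0.906  0.   ]
 [-0.    -0.    -1.   ]]
```

```bash
python3 -m pendant '[{"claw":1,"dx":200,"dy":300,"dz":0,"twist":-0.436},{"claw":1,"dx":200,"dy":300,"dz":0,"twist":-0.436},{"claw":1,"dx":200,"dy":300,"dz":0,"twist":-0.436},{"claw":1,"dx":200,"dy":300,"dz":0,"twist":-0.436},{"claw":1,"dx":200,"dy":300,"dz":0,"twist":-0.436},{"claw":1,"dx":200,"dy":300,"dz":0,"twist":-0.436},{"claw":1,"dx":200,"dy":300,"dz":0,"twist":-0.436},{"claw":1,"dx":200,"dy":300,"dz":0,"twist":-0.436}]'
```

```text
clock: 1.3
tool_pos: [0.4689, -0.2592, 0.214]
eef_rot: [1.0, 0.006, 0.002, -0.002]
contact_force: [0.5, -0.5, 0.5]
opening: 1.001
finger_force: 0.0
```

```bash
python3 -m pendant '[{"claw":1,"dx":113,"dy":354,"dz":0,"twist":0},{"claw":1,"dx":113,"dy":354,"dz":0,"twist":0},{"claw":1,"dx":113,"dy":354,"dz":0,"twist":0},{"claw":1,"dx":113,"dy":354,"dz":0,"twist":0},{"claw":1,"dx":113,"dy":354,"dz":0,"twist":0},{"claw":1,"dx":113,"dy":354,"dz":0,"twist":0},{"claw":1,"dx":113,"dy":354,"dz":0,"twist":0},{"claw":1,"dx":113,"dy":354,"dz":0,"twist":0}]'
python3 -m pendant '[{"claw":1,"dx":0,"dy":0,"dz":0,"twist":0},{"claw":1,"dx":0,"dy":0,"dz":0,"twist":0},{"claw":1,"dx":0,"dy":0,"dz":0,"twist":0}]'
python3 - <<'E'
from h import *
s=r.get_state();im,d=eyes.snapshot("wrist");ci=eyes.camera_info("wrist");K=np.array(ci["K"]);T=np.array(ci["T_tool_cam"])
cv2.imwrite("pics/wrist1.png",im)
v,u=np.mgrid[:400,:640];x=(u-K[0,2])/K[0,0];y=(v-K[1,2])/K[1,1];th=np.hypot(x,y);k=np.tan(np.minimum(th,1.4))/np.maximum(th,1e-6)
P=np.stack([x*k*d,y*k*d,d],-1)@T[:3,:3].T+T[:3,3];P=R.from_quat(s["eef_rot"]).apply(P.reshape(-1,3))+s["tool_pos"]
for n,c in(("A",(.425,.106)),("B",(.580,.091))):
    Q=P[(P[:,2]>.05)&(P[:,2]<.068)&(np.hypot(P[:,0]-c[0],P[:,1]-c[1])<.045)&(d.ravel()>0)]
    if len(Q):print(n,len(Q),np.median(Q,0).round(4),cv2.minEnclosingCircle(Q[:,:2].astype(np.float32)))
for q in("piston_b_mid","pin_mid"):
    for o in nets.place_of("wrist",q)[:3]:
        i=int(o["position"][1]*400)*640+int(o["position"][0]*640);print(q,o["confidence"],o["position"],P[i].round(3))
E
```

```text
clock: 2.1
tool_pos: [0.5784, 0.094, 0.2138]
eef_rot: [1.0, 0.004, 0.001, -0.002]
contact_force: [0.1, -0.2, -0.1]
opening: 1.0
finger_force: 0.0
clock: 2.4
tool_pos: [0.5771, 0.0846, 0.2138]
eef_rot: [1.0, -0.001, -0.0, 0.001]
contact_force: [-0.7, -0.1, 0.1]
opening: 1.0
finger_force: 0.0
A 262 [0.4469 0.1047 0.0558] ((0.4406047463417053, 0.10516569018363953), 0.02267719991505146)
B 1919 [0.5809 0.0902 0.0571] ((0.5800243020057678, 0.09034042805433273), 0.027709854766726494)
piston_b_mid 0.75 [0.4903, 0.4445] [0.583 0.092 0.058]
piston_b_mid 0.7 [0.2758, 0.5358] [0.54  0.259 0.055]
pin_mid 0.81 [0.4659, 0.591] [0.5   0.113 0.02 ]
```

View pics/wrist1.png

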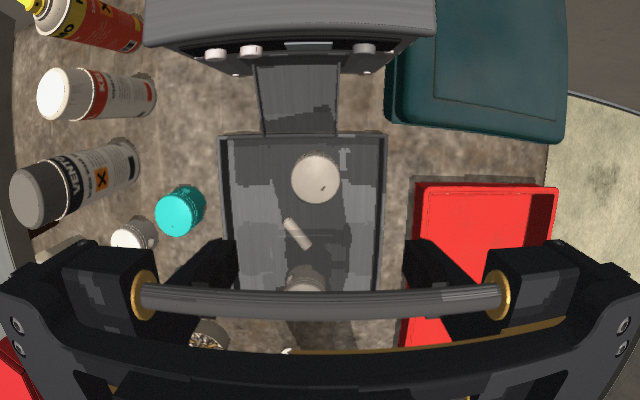

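The wrist view shows piston B at (316,178), clear on both sides. The pin is at (297,234) and clear of the fingers. Descending.

```bash
python3 -m pendant '[{"claw":1,"dx":3,"dy":4,"dz":-40,"twist":0},{"claw":1,"dx":3,"dy":4,"dz":-80,"twist":0},{"claw":1,"dx":3,"dy":4,"dz":-120,"twist":0},{"claw":1,"dx":3,"dy":4,"dz":-145,"twist":0},{"claw":1,"dx":3,"dy":4,"dz":-165,"twist":0},{"claw":1,"dx":3,"dy":4,"dz":-182,"twist":0},{"claw":1,"dx":3,"dy":4,"dz":-195,"twist":0},{"claw":1,"dx":3,"dy":4,"dz":-195,"twist":0}]'
python3 -m pendant '[{"claw":0.5,"dx":0,"dy":0,"dz":0,"twist":0},{"claw":0.5,"dx":0,"dy":0,"dz":0,"twist":0},{"claw":0.5,"dx":0,"dy":0,"dz":0,"twist":0},{"claw":0.5,"dx":0,"dy":0,"dz":0,"twist":0},{"claw":0.5,"dx":0,"dy":0,"dz":0,"twist":0},{"claw":0.5,"dx":0,"dy":0,"dz":0,"twist":0},{"claw":0.5,"dx":0,"dy":0,"dz":0,"twist":0},{"claw":0.5,"dx":0,"dy":0,"dz":0,"twist":0}]' 25
```

```text
clock: 3.35
tool_pos: [0.5793, 0.0908, 0.0174]
eef_rot: [1.0, -0.0, -0.001, 0.0]
contact_force: [0.2, -0.1, 0.5]
opening: 1.005
finger_force: 0.0
clock: 4.15
tool_pos: [0.5808, 0.0913, 0.0193]
eef_rot: [1.0, 0.0, 0.0, 0.0]
contact_force: [-0.9, -1.7, 6.2]
opening: 0.601
finger_force: 25.0
```

```bash
python3 -m pendant '[{"claw":0.5,"dx":0,"dy":0,"dz":20,"twist":0},{"claw":0.5,"dx":0,"dy":0,"dz":50,"twist":0},{"claw":0.5,"dx":0,"dy":0,"dz":90,"twist":0},{"claw":0.5,"dx":0,"dy":0,"dz":130,"twist":0},{"claw":0.5,"dx":-10,"dy":-35,"dz":140,"twist":0},{"claw":0.5,"dx":-22,"dy":-70,"dz":140,"twist":0},{"claw":0.5,"dx":-34,"dy":-110,"dz":140,"twist":0},{"claw":0.5,"dx":-46,"dy":-150,"dz":140,"twist":0}]'
python3 -m pendant '[{"claw":0.5,"dx":-10,"dy":-35,"dz":0,"twist":0},{"claw":0.5,"dx":-22,"dy":-65,"dz":0,"twist":0},{"claw":0.5,"dx":-24,"dy":-80,"dz":0,"twist":0},{"claw":0.5,"dx":-24,"dy":-80,"dz":0,"twist":0},{"claw":0.5,"dx":-24,"dy":-80,"dz":-20,"twist":0},{"claw":0.5,"dx":-24,"dy":-80,"dz":-50,"twist":0},{"claw":0.5,"dx":-24,"dy":-80,"dz":-80,"twist":0},{"claw":0.5,"dx":-24,"dy":-80,"dz":-80,"twist":0}]'
python3 - <<'E'
from h import *
print(r.get_state()["tool_pos"])
im,d=eyes.snapshot("side");cv2.imwrite("pics/side1.png",im)
E
```

```text
clock: 4.95
tool_pos: [0.5334, -0.0591, 0.1585]
eef_rot: [1.0, 0.001, -0.0, -0.0]
contact_force: [1.0, -0.6, -2.8]
opening: 0.606
finger_force: 25.0
clock: 5.75
tool_pos: [0.5082, -0.1355, 0.0756]
eef_rot: [1.0, 0.002, -0.003, -0.001]
contact_force: [0.3, 0.4, -2.2]
opening: 0.61
finger_force: 25.0
[ 0.50817829 -0.13551774  0.07558827]
```

View pics/side1.png

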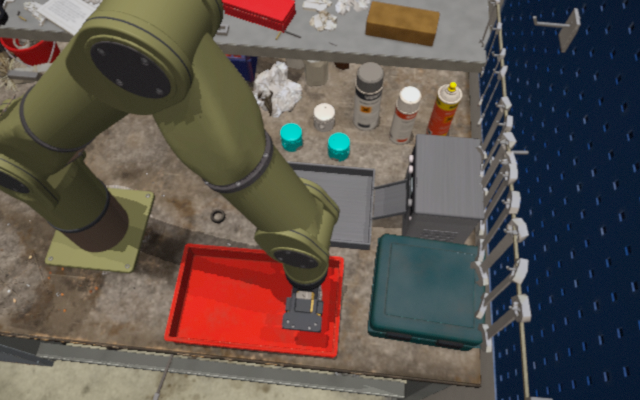

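The gripper, at about (303,305), is over the tote with its body clear of the walls, and the load reads about 2 N, so the piston is held. Lowering gently.

```bash
python3 -m pendant '[{"claw":0.5,"dx":0,"dy":0,"dz":-15,"twist":0},{"claw":0.5,"dx":0,"dy":0,"dz":-30,"twist":0},{"claw":0.5,"dx":0,"dy":0,"dz":-42,"twist":0},{"claw":0.5,"dx":0,"dy":0,"dz":-50,"twist":0},{"claw":0.5,"dx":0,"dy":0,"dz":-54,"twist":0},{"claw":0.5,"dx":0,"dy":0,"dz":-56,"twist":0},{"claw":0.5,"dx":0,"dy":0,"dz":-56,"twist":0},{"claw":0.5,"dx":0,"dy":0,"dz":-56,"twist":0}]'
```

```text
clock: 6.6
tool_pos: [0.5107, -0.1384, 0.0231]
eef_rot: [1.0, 0.0, 0.0, 0.0]
contact_force: [-0.3, 0.6, -1.8]
opening: 0.602
finger_force: 25.0
```

```bash
python3 -m pendant '[{"claw":0.5,"dx":0,"dy":0,"dz":-2,"twist":0},{"claw":0.5,"dx":0,"dy":0,"dz":-4,"twist":0},{"claw":0.5,"dx":0,"dy":0,"dz":-5,"twist":0},{"claw":0.5,"dx":0,"dy":0,"dz":-5,"twist":0},{"claw":0.5,"dx":0,"dy":0,"dz":-5,"twist":0}]'
```

```text
clock: 7.1
tool_pos: [0.5105, -0.1384, 0.0183]
eef_rot: [1.0, 0.0, 0.0, 0.0]
contact_force: [-0.6, 0.8, 5.1]
opening: 0.604
finger_force: 25.0
```

Floor contact (5 N). Releasing and going up.

```bash
python3 -m pendant '[{"claw":0.75,"dx":0,"dy":0,"dz":0,"twist":0},{"claw":0.9,"dx":0,"dy":0,"dz":0,"twist":0},{"claw":1,"dx":0,"dy":0,"dz":0,"twist":0},{"claw":1,"dx":0,"dy":0,"dz":0,"twist":0},{"claw":1,"dx":0,"dy":0,"dz":0,"twist":0},{"claw":1,"dx":0,"dy":0,"dz":20,"twist":0},{"claw":1,"dx":0,"dy":0,"dz":60,"twist":0},{"claw":1,"dx":0,"dy":0,"dz":100,"twist":0}]'
python3 -m pendant '[{"claw":1,"dx":0,"dy":0,"dz":45,"twist":0},{"claw":1,"dx":-15,"dy":45,"dz":85,"twist":0},{"claw":1,"dx":-30,"dy":90,"dz":85,"twist":0},{"claw":1,"dx":-45,"dy":135,"dz":85,"twist":0},{"claw":1,"dx":-60,"dy":180,"dz":85,"twist":0},{"claw":1,"dx":-85,"dy":225,"dz":85,"twist":0},{"claw":1,"dx":-85,"dy":244,"dz":85,"twist":0},{"claw":1,"dx":-85,"dy":244,"dz":85,"twist":0}]'
python3 -m pendant '[{"claw":1,"dx":0,"dy":0,"dz":0,"twist":0},{"claw":1,"dx":0,"dy":0,"dz":0,"twist":0}]'
python3 - <<'E'
from h import *
s=r.get_state();im,d=eyes.snapshot("wrist");ci=eyes.camera_info("wrist");K=np.array(ci["K"]);T=np.array(ci["T_tool_cam"])
cv2.imwrite("pics/wrist2.png",im)
v,u=np.mgrid[:400,:640];x=(u-K[0,2])/K[0,0];y=(v-K[1,2])/K[1,1];th=np.hypot(x,y);k=np.tan(np.minimum(th,1.4))/np.maximum(th,1e-6)
P=np.stack([x*k*d,y*k*d,d],-1)@T[:3,:3].T+T[:3,3];P=R.from_quat(s["eef_rot"]).apply(P.reshape(-1,3))+s["tool_pos"]
print(s["tool_pos"])
for n,c in(("A",(.425,.106)),("B",(.51,-.138))):
    Q=P[(P[:,2]>.05)&(P[:,2]<.068)&(np.hypot(P[:,0]-c[0],P[:,1]-c[1])<.035)&(d.ravel()>0)]
    if len(Q):print(n,len(Q),np.median(Q,0).round(4),cv2.minEnclosingCircle(Q[:,:2].astype(np.float32)))
E
```

```text
clock: 7.9
tool_pos: [0.5097, -0.1382, 0.1183]
eef_rot: [1.0, 0.0, -0.001, -0.0]
contact_force: [0.0, -0.6, -0.2]
opening: 0.999
finger_force: 0.0
clock: 8.7
tool_pos: [0.4247, 0.1096, 0.2029]
eef_rot: [1.0, 0.004, 0.0, -0.001]
contact_force: [-0.2, -0.2, 0.3]
opening: 1.003
finger_force: 0.0
clock: 8.9
tool_pos: [0.4258, 0.104, 0.2027]
eef_rot: [1.0, -0.001, 0.0, 0.001]
contact_force: [0.4, -0.5, -0.4]
opening: 0.998
finger_force: 0.0
[0.42578625 0.10399441 0.20271879]
A 2024 [0.4264 0.1054 0.0571] ((0.42502251267433167, 0.1052243709564209), 0.027538109570741653)
B 1251 [ 0.5094 -0.1333  0.056 ] ((0.50968337059021, -0.1372491866350174), 0.027822112664580345)
```

View pics/wrist2.png

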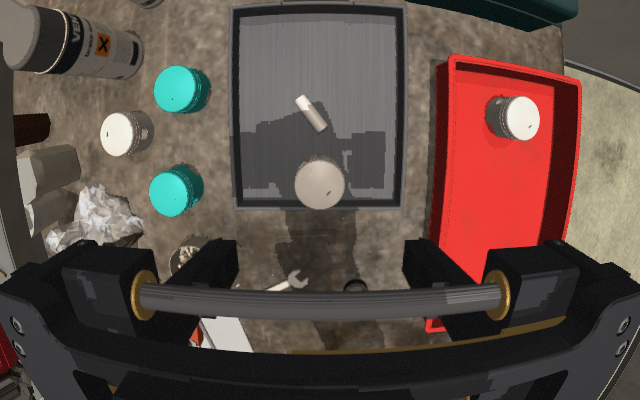

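Piston B stands upright in the tote at (513,118). Piston A is right below the gripper at (320,184), with the pin clear at (310,112). Descending on A.

```bash
python3 -m pendant '[{"claw":1,"dx":0,"dy":0,"dz":-40,"twist":0},{"claw":1,"dx":0,"dy":0,"dz":-80,"twist":0},{"claw":1,"dx":0,"dy":0,"dz":-115,"twist":0},{"claw":1,"dx":0,"dy":0,"dz":-140,"twist":0},{"claw":1,"dx":0,"dy":0,"dz":-160,"twist":0},{"claw":1,"dx":0,"dy":0,"dz":-175,"twist":0},{"claw":1,"dx":0,"dy":0,"dz":-184,"twist":0},{"claw":1,"dx":0,"dy":0,"dz":-184,"twist":0}]'
python3 -m pendant '[{"claw":0.5,"dx":0,"dy":0,"dz":0,"twist":0},{"claw":0.5,"dx":0,"dy":0,"dz":0,"twist":0},{"claw":0.5,"dx":0,"dy":0,"dz":0,"twist":0},{"claw":0.5,"dx":0,"dy":0,"dz":0,"twist":0},{"claw":0.5,"dx":0,"dy":0,"dz":0,"twist":0},{"claw":0.5,"dx":0,"dy":0,"dz":0,"twist":0},{"claw":0.5,"dx":0,"dy":0,"dz":0,"twist":0},{"claw":0.5,"dx":0,"dy":0,"dz":0,"twist":0}]' 25
```

```text
clock: 9.75
tool_pos: [0.4277, 0.1046, 0.0192]
eef_rot: [1.0, -0.001, -0.002, 0.001]
contact_force: [-0.6, 0.2, 0.3]
opening: 0.999
finger_force: 0.0
clock: 10.55
tool_pos: [0.4273, 0.1058, 0.0206]
eef_rot: [1.0, 0.0, -0.002, 0.001]
contact_force: [0.8, -1.3, 4.0]
opening: 0.604
finger_force: 25.0
```

```bash
python3 -m pendant '[{"claw":0.5,"dx":0,"dy":0,"dz":20,"twist":0},{"claw":0.5,"dx":0,"dy":0,"dz":50,"twist":0},{"claw":0.5,"dx":0,"dy":0,"dz":90,"twist":0},{"claw":0.5,"dx":0,"dy":0,"dz":130,"twist":0},{"claw":0.5,"dx":0,"dy":-35,"dz":140,"twist":0},{"claw":0.5,"dx":0,"dy":-70,"dz":140,"twist":0},{"claw":0.5,"dx":0,"dy":-110,"dz":140,"twist":0},{"claw":0.5,"dx":-7,"dy":-150,"dz":140,"twist":0}]'
python3 -m pendant '[{"claw":0.5,"dx":0,"dy":-35,"dz":0,"twist":0},{"claw":0.5,"dx":0,"dy":-70,"dz":0,"twist":0},{"claw":0.5,"dx":0,"dy":-93,"dz":0,"twist":0},{"claw":0.5,"dx":0,"dy":-93,"dz":0,"twist":0},{"claw":0.5,"dx":0,"dy":-93,"dz":-20,"twist":0},{"claw":0.5,"dx":0,"dy":-93,"dz":-50,"twist":0},{"claw":0.5,"dx":0,"dy":-93,"dz":-80,"twist":0},{"claw":0.5,"dx":0,"dy":-93,"dz":-80,"twist":0}]'
python3 -m pendant '[{"claw":0.5,"dx":0,"dy":0,"dz":-15,"twist":0},{"claw":0.5,"dx":0,"dy":0,"dz":-30,"twist":0},{"claw":0.5,"dx":0,"dy":0,"dz":-42,"twist":0},{"claw":0.5,"dx":0,"dy":0,"dz":-50,"twist":0},{"claw":0.5,"dx":0,"dy":0,"dz":-54,"twist":0},{"claw":0.5,"dx":0,"dy":0,"dz":-56,"twist":0},{"claw":0.5,"dx":0,"dy":0,"dz":-56,"twist":0},{"claw":0.5,"dx":0,"dy":0,"dz":-56,"twist":0}]'
```

```text
clock: 11.35
tool_pos: [0.4209, -0.0448, 0.1605]
eef_rot: [1.0, 0.001, -0.001, 0.0]
contact_force: [0.5, 0.1, -2.0]
opening: 0.603
finger_force: 25.0
clock: 12.15
tool_pos: [0.4181, -0.135, 0.0778]
eef_rot: [1.0, 0.002, -0.005, -0.001]
contact_force: [-0.4, 0.0, -1.1]
opening: 0.605
finger_force: 25.0
clock: 12.95
tool_pos: [0.4204, -0.1369, 0.0249]
eef_rot: [1.0, 0.0, -0.001, 0.001]
contact_force: [0.2, -0.6, -2.3]
opening: 0.604
finger_force: 25.0
```

```bash
python3 -m pendant '[{"claw":0.5,"dx":0,"dy":0,"dz":-2,"twist":0},{"claw":0.5,"dx":0,"dy":0,"dz":-4,"twist":0},{"claw":0.5,"dx":0,"dy":0,"dz":-5,"twist":0},{"claw":0.5,"dx":0,"dy":0,"dz":-5,"twist":0},{"claw":0.5,"dx":0,"dy":0,"dz":-5,"twist":0}]'
```

```text
clock: 13.45
tool_pos: [0.4203, -0.1369, 0.0196]
eef_rot: [1.0, 0.0, -0.002, 0.001]
contact_force: [-0.2, -0.3, 3.2]
opening: 0.603
finger_force: 25.0
```

Floor contact again; release, rise, and check.

```bash
python3 -m pendant '[{"claw":0.75,"dx":0,"dy":0,"dz":0,"twist":0},{"claw":0.9,"dx":0,"dy":0,"dz":0,"twist":0},{"claw":1,"dx":0,"dy":0,"dz":0,"twist":0},{"claw":1,"dx":0,"dy":0,"dz":0,"twist":0},{"claw":1,"dx":0,"dy":0,"dz":0,"twist":0},{"claw":1,"dx":0,"dy":0,"dz":20,"twist":0},{"claw":1,"dx":0,"dy":0,"dz":60,"twist":0},{"claw":1,"dx":0,"dy":0,"dz":100,"twist":0}]'
python3 -m pendant '[{"claw":1,"dx":0,"dy":0,"dz":40,"twist":0},{"claw":1,"dx":0,"dy":0,"dz":80,"twist":0},{"claw":1,"dx":0,"dy":0,"dz":100,"twist":0},{"claw":1,"dx":0,"dy":0,"dz":100,"twist":0},{"claw":1,"dx":0,"dy":0,"dz":100,"twist":0}]'
python3 - <<'E'
from h import *
im,d=eyes.snapshot("wrist");cv2.imwrite("pics/wrist3.png",im)
E
```

```text
clock: 14.25
tool_pos: [0.4194, -0.1367, 0.1202]
eef_rot: [1.0, 0.001, -0.003, 0.0]
contact_force: [1.3, 0.7, 0.6]
opening: 0.996
finger_force: 0.0
clock: 14.75
tool_pos: [0.4199, -0.137, 0.2193]
eef_rot: [1.0, 0.0, -0.002, 0.001]
contact_force: [-0.3, -0.3, 0.2]
opening: 0.997
finger_force: 0.0
```

View pics/wrist3.png

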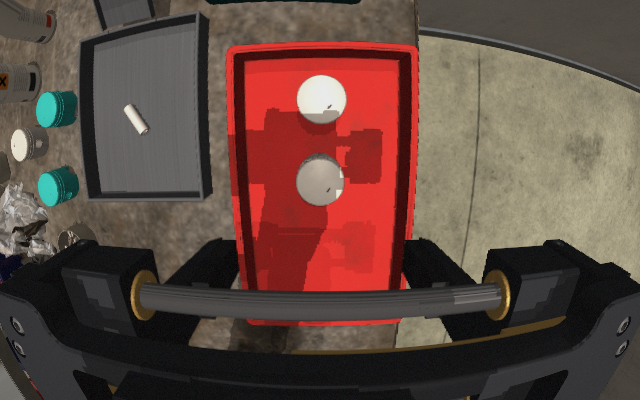

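Both pistons stand crown up in the tote at (321,99) and (320,180). The pin (136,119) is still in the tray, and the bench piston (28,143) has not moved.

```bash
python3 -c "
from plant import r
print(r.finish_job())"
```

```text
the job is handed in; nothing more can be done
None
```

I set both catch-tray pistons upright in the red tote and handed the job in at about 15 s; in the last wrist picture the pin was still in the catch tray and the bench piston still stood in place (no verdict was returned).

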